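# Open the push-and-turn reagent bottle

### The arm

A 6-joint arm with a two-finger parallel gripper is mounted at the origin on a cart in front of the work surface, level with it; the furniture and walls round the work are solid. World frame = base frame: x ahead of the robot, y to its left, z up, the work surface at z = 0. Lengths are in m, angles in rad, forces in N, time in s.
With the tool pointing down it reaches from about 0.25 to 0.775 m from the base axis. Payload 4 kg.
Tool frame: the origin (TCP) lies at the centre of the arm's flange, where the gripper is bolted on; the fingertips stand 199 mm ahead of it and the grasp point (between the pads) lies 180 mm ahead of it (robot.tcp_to_tips is the z of the fingertips in the tool frame, in m); z points along the fingers, y is the line along which they close (so a half turn about z gives the same grasp; the last joint's range is limited). The gripper opens to 94 mm and grips with 3 to 60 N. Pads are 16 mm wide; open, the fingers measure 119 mm over their backs; the gripper's body (75 mm by 177 mm) begins 78 mm behind the grasp point.
Start: joints at [-1.291, 0.087, 1.371, -0, 1.684, -0.103], TCP at [0.205, -0.51, 0.405] pointing down, gripper open.
Joint ranges: [-3.1, 3.1], [-0.76, 2.03], [0.27, 2.55], [-1.08, 4.22], [0.17, 2.65], [-2.57, 2.57]. Speed limits (rad/s): [2.79, 2.79, 3.14, 3.14, 3.14, 3.14].

### API

Orientations are given as [roll, pitch, yaw] about the fixed x, y, z axes, in that order (R = Rz(yaw) Ry(pitch) Rx(roll)).
In Python, from bench import robot gives the robot as it stands.
- The arm moves only by the tool play_rows, never from a script. Its arguments are lists of equal length, an entry for each row: "translation": the shift along the tool's x, y, z scaled (see below), a list of three; "twist": the turn, a rotation vector about the tool's x, y, z scaled (see below), a list of three; "gripper": the opening, from -1 (shut) to 1 (fully open). A call has 1 to 8 rows; each row shifts and turns the commanded pose from where the row before left it, along the tool's axes as they then stand; what a row does not reach is not made up. The controller multiplies each number of a shift by 0.04 m and each number of a turn by 0.1 rad. A row lasts 1/10 s, in which the tool goes at most 50 mm and 8.59 degrees, less where a joint would pass 70% of its speed; a pose out of reach is approached as far as the arm can. A call with a number of a shift or a turn outside -1 to 1 is refused whole. A call with a gripper value outside its range is refused whole. The fingers move at their own pace and stop on an object; the grip force is fixed at half the most. Time passes only in rows, so rows that do not move let the fingers close. It gives the time, the measured TCP pose, the force, the opening and the grip force at its end, in the units of the state.
- robot.get_obs(): the state, without advancing time (a new reading comes with each control period).
- robot.snapshot(name): name is "side" or "top"; returns the picture (480x640x3 uint8, red, green, blue); there is no depth.
- robot.camera_model(name): a dict with "camera_matrix" (3x3 intrinsics, pixels), "rvec" (rotation vector, rad) and "tvec" (3), from world to camera coordinates, as OpenCV has them. Camera axes: x right, y down, z forward; pixel columns grow to the right and rows downward; lengths in m; the calibration is good to about 2 mm. A picture is of the moment at which its call begins. camera_model takes no time and is no camera call.
- robot.close_job(): hands the job in; it is judged then, once.
Trained networks look in the newest picture that a camera, given by its name, has taken for a name from the list of things; names that differ only in an ending like _2 or _b are one class to them, and where a whole thing is asked for, a point or a joint stands for the part that bears it (a point fixed in the world has none). Each returns a list of dicts, best first, with "score" (0 to 1); they miss things now and then, are a little off and sometimes report something else, mostly with a low value. They report only what shows in the picture. A call takes as long as a camera call. They do not tell look-alikes from the thing itself.
- robot.recognise(name, camera): "centre" ([x, y, z] in m, in world coordinates, good to about 4 mm: the middle of the surface that is visible of it).
- robot.spot_point(name, camera): "centre" ([x, y, z] in m, in world coordinates, good to about 4 mm: a listed point, or the origin of a listed thing).
The state is a dict: "time": time; "joint_positions": joint angles; "qvel": joint speeds; "joint_torque": joint torques, N m; "tool_pos": TCP position; "ee_rot": TCP orientation; "wrist_force": force on the tool from outside, world axes, zero at the start; "wrist_torque": the same for the moment, N m; "width": finger opening in m; "finger_force": force on a finger pad.
Only numpy, scipy, OpenCV 4.12 (cv2) and the standard library are available. Lean on these libraries where they do the work, as an engineer would, in place of code of your own. Each camera call takes 0.05 s, during which the arm holds its last target. There are 200 camera calls.

### The job

Take the square bottle out of its sloping cradle, stand it upright and fully down in the square pocket of the black holder block, and let go of it. Then take hold of its child-resistant cap from above, press it down hard and turn it counter-clockwise while pressed, lift it off, and set it rim down on the tissue booklet; leave the bottle standing in the holder and do not disturb the other things.

Things in the scene. Friction and masses are not known exactly. Their poses are not given: they have to be found in the camera images.
- cradle: Aluminium cradle on a grey base plate 94 x 64 mm, fixed (place and yaw differ). Origin on the desk, z up. The bottle leans 45 degrees in it: foot low at its -x end, cap high at its +x end, which points roughly to the robot's right. A bed 34 mm wide carries its lower face for 47 mm, a stop its foot; cheeks flank its lowest 14 mm, above that its y sides are free to grasp. Lift it straight up.
- bottle: White square bottle, about 0.26 kg with its cap: body 42 x 42 mm, 56 mm tall, round shoulder to 62 mm, then a neck under the cap; closed cap top at 95 mm. Origin: centre of its underside; z up its axis to the cap, x and y normal to its flat sides. It starts inclined 45 degrees in the cradle, its y axis level, its z axis pointing up and along the cradle's +x.
- bottle_grip (a point): Point in the bottle 44 mm from its underside, 8 mm off its axis towards -x (bottle frame), the side facing up at the start. A hand that grasps the two y sides here, fingers straight down, clears cap and cradle. To stand the bottle up turn the hand 45 degrees about the bottle's y axis: the fingers then point down and along the former lean (cradle +x), and clear the holder.
- cap: Round grey ribbed child-resistant cap, 38 mm across, 26 mm tall, hollow below, upper 12 mm solid. Origin: centre of its lower rim; z up out of its closed top. Closed, its rim is 69 mm from the bottle's underside, 7 mm above the shoulder. It can be gripped on its round side at any yaw. How it opens: see point cap_top.
- cap_top (a point): Centre of the cap's top, 26 mm above its rim. The cap presses straight down by up to 7 mm against a spring (7 N to start, 14 N at the bottom) and is free to turn once 5 mm down: counter-clockwise from above. After 55 degrees or more (75 to 90 is good, a stop comes at 140) it rises when let up and lifts straight off. Unpressed it stays locked.
- holder: Black block 70 x 70 x 20 mm, fixed to the desk (place and yaw differ each time), with a 47 x 47 mm square pocket 14 mm deep and open at the top, sides along its x and y, chamfered mouth. Origin: centre of its underside on the desk. It keeps the bottle from turning; the bottle may stand in it in any of the four quarter turns.
- holder_floor (a point): Centre of the holder's pocket floor, 6 mm above the desk: where the centre of the bottle's underside comes to stand.
- booklet: Lens-tissue booklet, 75 mm (x) by 100 mm (y), 9 mm thick, blue-green cover, fixed flat on the desk (place and yaw differ each time; it and the holder may swap places). Origin: centre of its underside on the desk.
- case_a: Bystander: plastic screw canister with a dark lid, 37 mm across, 62 mm tall, loose on the desk. Origin: centre of its underside.
- case_b: Bystander: second canister like it, 37 mm across, 62 mm tall, loose on the desk. Origin: centre of its underside.
- stain: Bystander: amber dropper bottle with a pale cap, 33 mm across, 87 mm tall, loose on the desk. Origin: centre of its underside.
There are look-alikes about, which are no part of the job. There is more than one size of the booklet; the one meant has the size given above.

How it is judged:
On the way, in this order (a step that is already met when the one before it is completed fails the run):
1. the closed bottle stands upright and fully down in the holder and has been let go (horizontal distance between bottle and holder_floor below 0.008 m and z of bottle in the frame of holder_floor below 0.004 m and angle between bottle's own z axis and vertical below 0.1 rad and z of cap in the frame of bottle below 0.073 m and horizontal distance between cap and bottle below 0.012 m and contact force between the fingers and bottle below 0.1 N and contact force between the fingers and cap below 0.1 N), for 0.2 s.
2. the cap is pressed down on the bottle standing in the holder (z of cap in the frame of bottle below 0.0655 m and horizontal distance between bottle and holder_floor below 0.008 m and angle between bottle's own z axis and vertical below 0.1 rad), for 0.05 s.
3. the cap is lifted off the bottle, which stays in the holder (z of cap in the frame of bottle above 0.087 m and z of bottle in the frame of holder_floor below 0.006 m and horizontal distance between bottle and holder_floor below 0.008 m), for 0.1 s.
At the end, for the whole second after the job is handed in: The bottle stands upright (0.1 rad), fully down in the pocket (8 mm sideways, 4 mm in height); the cap stands rim down (0.1 rad) on the booklet, its centre over the cover, its rim within 4 mm of the cover; both at rest (horizontal distance between bottle and holder_floor below 0.008 m and z of bottle in the frame of holder_floor below 0.004 m and angle between each of bottle, cap's own z axis and vertical below 0.1 rad and x of cap in the frame of booklet between -0.037 and 0.037 m and y of cap in the frame of booklet between -0.05 and 0.05 m and z of cap in the frame of booklet between 0.005 and 0.013 m and linear speed of each of cap, bottle below 0.02 m/s); the robot touches nothing.
It fails at once if one of the two canisters or the dropper bottle is moved by more than 30 mm or knocked over (distance of any of case_a, case_b, stain from where it was at the start of the episode above 0.03 m or angle between any of case_a, case_b, stain's own z axis and vertical above 0.6 rad).
It also fails if it takes over 58 s, if anything falls off the work surface, if the arm or the gripper's body presses on something with over 40 N, if the wrist force passes 120 N, or if a joint passes its speed limit or range.

## Working session

There is one attempt and no reset: what is moved stays moved. The work goes in short steps, Python scripts to look and compute and a tool call to move; the robot and the scene stay as the last step left them, time stands still between calls to the robot, and variables do not carry over. Pictures are saved under pics/ and viewed, at most 10 in all, crops included, and the job is handed in when it is done.

Besides the shell and the picture viewer there is one more tool, called after ">>>" as a command line: name --argument value ..., lists and objects as JSON in quotes. play_rows: Moves the arm, as the interface text tells. Its arguments: {"type":"object","properties":{"translation":{"type":"array","items":{"type":"array","items":{"type":"number","minimum":-1,"maximum":1}}},"twist":{"type":"array","items":{"type":"array","items":{"type":"number","minimum":-1,"maximum":1}}},"gripper":{"type":"array","items":{"type":"number"}}},"required":["translation","twist","gripper"]}

```bash
mkdir -p pics; python3 - <<'E'
from bench import robot
import cv2
for c in("side","top"):
    cv2.imwrite(f"pics/{c}0.png",robot.snapshot(c)[:,:,::-1])
    m=robot.camera_model(c); print(c,m["camera_matrix"].tolist(),m["rvec"],m["tvec"])
    for n in("cradle","bottle","bottle_grip","cap_top","holder","holder_floor","booklet","case_a","stain"):
        r=robot.spot_point(n,c)
        print(n,[([round(float(v),3) for v in d["centre"]],round(float(d["score"]),2)) for d in r[:4]])
o=robot.get_obs();print(o)
E
```

```text
side [[519.0202343595142, 0.0, 318.71628950882246], [0.0, 519.0202343595142, 235.73338679429875], [0.0, 0.0, 1.0]] [ 0.44392581 -2.51655727  1.4566829 ] [0.47634507 0.23666042 1.01256266]
cradle [([0.508, 0.176, 0.003], 0.88), ([0.51, 0.155, 0.079], 0.66)]
bottle [([0.497, 0.204, 0.033], 0.84)]
bottle_grip []
cap_top [([0.515, 0.137, 0.101], 0.73)]
holder [([0.514, 0.02, 0.001], 0.89)]
holder_floor [([0.512, 0.018, 0.004], 0.83)]
booklet [([0.495, -0.16, 0.001], 0.98), ([0.404, -0.542, -0.001], 0.56)]
case_a [([0.685, 0.018, -0.002], 0.8), ([0.644, -0.152, -0.0], 0.62)]
stain [([0.513, 0.137, 0.098], 0.71), ([0.59, 0.106, -0.001], 0.65)]
top [[577.4668698050556, 0.0, 312.3745138741418], [0.0, 577.4668698050556, 244.9106572227511], [0.0, 0.0, 1.0]] [ 2.18604089 -2.18027263  0.08270126] [-0.12965735  0.53627493  1.56042345]
cradle [([0.505, 0.17, 0.001], 0.76), ([0.509, 0.021, 0.008], 0.45)]
bottle [([0.496, 0.2, 0.036], 0.81)]
bottle_grip [([0.505, 0.174, 0.07], 0.51)]
cap_top [([0.516, 0.133, 0.099], 0.73), ([0.503, 0.176, 0.001], 0.6), ([0.683, 0.021, -0.002], 0.49)]
holder [([0.513
[... 293 characters left out ...]
joint_positions': array([-1.29110931e+00,  8.71991557e-02,  1.37071593e+00, -5.96603572e-07,
        1.68359700e+00, -1.03080476e-01]), 'qvel': array([-2.89875127e-03,  6.27483233e-04, -2.26511767e-05, -5.52467383e-04,
       -1.92388158e-03,  2.50660215e-04]), 'joint_torque': array([-1.40036784e-03, -3.40053070e+01, -3.02606034e+01,  7.15013919e-02,
        2.37804040e-02, -2.01108890e-05]), 'tool_pos': array([ 0.20542384, -0.51019408,  0.40469825]), 'ee_rot': array([3.14151257e+00, 8.87988208e-06, 3.82767429e-01]), 'wrist_force': array([-0.02919634,  0.98135197, -0.26721145]), 'wrist_torque': array([ 0.02855278, -0.03145998, -0.04934313]), 'finger_force': 0.0, 'width': 0.09415290510974639}
```

View pics/top0.png

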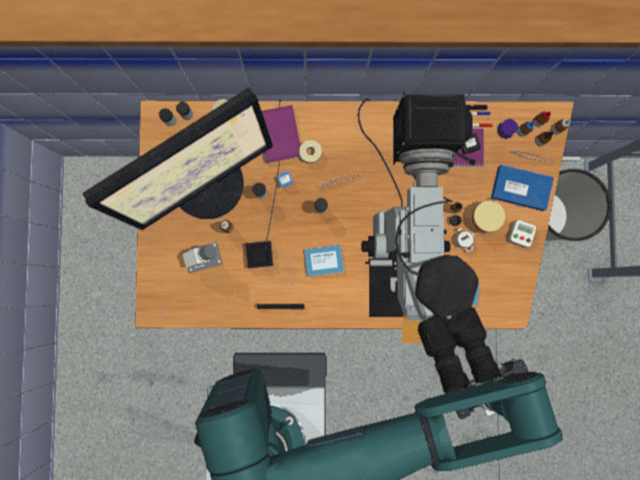

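View pics/side0.png

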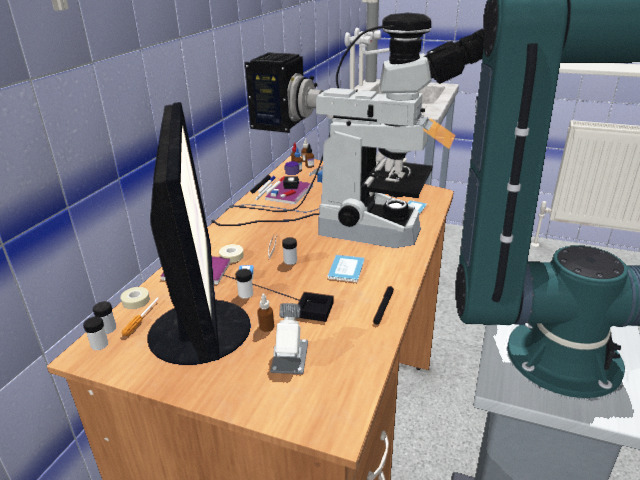

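Top picture: the cradle is at about (201,257), the holder at (259,254) and the right-size booklet at (323,261). The canisters are at (259,190) and (321,206), and the amber bottle is at (225,227). The side picture agrees. Next I need the yaws, from a rectified close-up.

```bash
cat > h.py <<'E'
import numpy as np, cv2
from scipy.spatial.transform import Rotation as Ro
def cam(robot,c):
    m=robot.camera_model(c); return m["camera_matrix"],cv2.Rodrigues(np.array(m["rvec"]))[0],np.array(m["tvec"]).ravel()
def world(robot,c,uv,z):
    K,R,t=cam(robot,c); d=R.T@np.linalg.inv(K)@np.array([uv[0],uv[1],1.]); o=-R.T@t
    return o+d*(z-o[2])/d[2]
def rect(robot,c,img,z,x0,x1,y0,y1,s):   # col=(y1-y)*s, row=(x1-x)*s
    K,R,t=cam(robot,c); H=K@np.c_[R[:,0],R[:,1],R[:,2]*z+t]
    A=np.array([[0,-1/s,x1],[-1/s,0,y1],[0,0,1.]])
    return cv2.warpPerspective(img,H@A,(int((y1-y0)*s),int((x1-x0)*s)),flags=cv2.INTER_CUBIC|cv2.WARP_INVERSE_MAP)
def rows(obs,pos,rpy,n=None):
    """equal rows (tool-frame) from measured pose to target"""
    R0=Ro.from_euler('xyz',obs["ee_rot"]); R1=Ro.from_euler('xyz',rpy); p0=np.array(obs["tool_pos"])
    w=(R0.inv()*R1).as_rotvec(); d=np.array(pos)-p0
    k=int(np.ceil(max(np.linalg.norm(d)/.04,np.linalg.norm(w)/.1))); n=n or max(k,1)
    tr=[(R0*Ro.from_rotvec(w*i/n)).inv().apply(d/n)/.04 for i in range(n)]
    print("rows",n,"twist each",np.round(w/n/.1,3)); 
    for t in tr: print(np.round(t,3).tolist())
E
python3 - <<'E'
from bench import robot
from h import *
im=cv2.imread("pics/top0.png")
a=rect(robot,"top",im,.0,.44,.57,.07,.25,2200); b=rect(robot,"top",im,.02,.44,.57,-.05,.09,2200)
g=rect(robot,"top",im,.009,.43,.57,-.24,-.08,2200)
cv2.imwrite("pics/z.png",np.hstack([a,b])); print(a.shape,b.shape)
def r(m,x1,y1,s,nm):
    cs=max(cv2.findContours(m.astype(np.uint8)*255,0,2)[0],key=cv2.contourArea); (u,v),wh,an=cv2.minAreaRect(cs)
    print(nm,"x,y",round(x1-v/s,4),round(y1-u/s,4),"size",np.round(np.array(wh)/s,4),"ang img",an)
r(b.max(2)<75,.57,.09,2200,"holder")
h=cv2.cvtColor(g,cv2.COLOR_BGR2HSV); r((h[...,0]>80)&(h[...,0]<125)&(h[...,1]>70),.57,-.08,2200,"booklet")
E
```

```text
(285, 396, 3) (285, 308, 3)
holder x,y 0.5112 0.019 size [0.0671 0.0692] ang img 84.01940155029297
booklet x,y 0.4955 -0.1589 size [0.0726 0.0985] ang img 82.77568817138672
```

View pics/z.png

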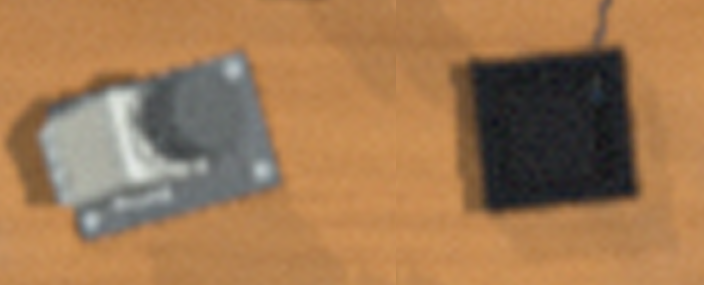

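```bash
python3 - <<'E'
from bench import robot
from h import *
def tri(ut,us):
    P=[]
    for c in("top","side"):
        K,R,t=cam(robot,c);P.append(K@np.c_[R,t])
    X=cv2.triangulatePoints(P[0],P[1],np.array(ut,float).reshape(2,1),np.array(us,float).reshape(2,1)).ravel();X=X[:3]/X[3]
    q=P[1]@np.r_[X,1]; return np.round(X,3),np.round(q[:2]/q[2])
for n,a,b in(("head",(447,287),(407,22)),("tube",(437,330),(436,58)),("tube2",(470,325),(470,42)),("lampbox",(435,122),(275,60)),("monitor near bot",(140,228),(212,330)),("mon top near",(90,195),(175,105)),("stain top",(225,225),(263,297))):print(n,*tri(a,b))
for z in(.3,.4,.5):print(z,[np.round(world(robot,"top",p,z),3) for p in((455,390),(487,372),(425,325))])
E
```

```text
head [ 0.422 -0.371  0.552] [408.  22.]
tube [ 0.344 -0.367  0.478] [439.  58.]
tube2 [ 0.321 -0.427  0.505] [454.  41.]
lampbox [ 0.756 -0.374  0.452] [276.  60.]
monitor near bot [0.573 0.308 0.152] [216. 331.]
mon top near [0.593 0.29  0.526] [177. 105.]
stain top [0.588 0.105 0.076] [265. 297.]
0.3 [array([ 0.195, -0.444,  0.3  ]), array([ 0.234, -0.516,  0.3  ]), array([ 0.337, -0.38 ,  0.3  ])]
0.4 [array([ 0.212, -0.42 ,  0.4  ]), array([ 0.248, -0.486,  0.4  ]), array([ 0.343, -0.36 ,  0.4  ])]
0.5 [array([ 0.229, -0.395,  0.5  ]), array([ 0.263, -0.456,  0.5  ]), array([ 0.35 , -0.341,  0.5  ])]
```

```bash
cat >> h.py <<'E'
def path(obs,wps,step=.038):
    """wps: (pos, rpy, grip[, n]); prints rows in chunks of 8, following the rounded rows"""
    R=Ro.from_euler('xyz',obs["ee_rot"]); p=np.array(obs["tool_pos"]); out=[]
    for wp in wps:
        R1=Ro.from_euler('xyz',wp[1]); d=np.array(wp[0])-p; w=(R.inv()*R1).magnitude()
        n=wp[3] if len(wp)>3 else max(1,int(np.ceil(max(np.linalg.norm(d)/step,w/.1))))
        for i in range(n):
            t=np.round(R.inv().apply((np.array(wp[0])-p)/(n-i))/.04,2); v=np.round((R.inv()*R1).as_rotvec()/(n-i)/.1,2)
            p=p+R.apply(t*.04); R=R*Ro.from_rotvec(v*.1); out.append((t.tolist(),v.tolist(),wp[2]))
    for i in range(0,len(out),8):
        c=out[i:i+8]; print("T",[a[0] for a in c],"\nW",[a[1] for a in c],"\nG",[a[2] for a in c])
    print(len(out),"rows; end",p.round(4),R.as_euler('xyz').round(3))
E
python3 - <<'E'
from bench import robot
from h import *
pi=np.pi
path(robot.get_obs(),[((.09,-.51,.405),(pi,0,.38),1),((.07,-.36,.405),(pi,0,.25),1),((.21,-.24,.405),(pi,0,.75),1),((.33,0,.38),(pi,0,1.3),1),((.504,.1755,.33),(pi,0,1.845),1)])
E
```

```text
T [[-0.67, -0.27, -0.0], [-0.67, -0.27, -0.0], [-0.67, -0.27, -0.0], [-0.67, -0.27, -0.01], [0.23, -0.92, 0.0], [0.2, -0.92, 0.0], [0.18, -0.93, 0.0], [0.14, -0.94, 0.0]] 
W [[0.0, 0.0, 0.01], [0.0, 0.0, 0.01], [0.0, 0.0, 0.0], [0.0, 0.0, 0.01], [0.0, 0.0, 0.32], [0.0, 0.0, 0.33], [0.0, 0.0, 0.32], [0.0, -0.0, 0.33]] 
G [1, 1, 1, 1, 1, 1, 1, 1]
T [[0.69, -0.34, 0.0], [0.71, -0.28, 0.0], [0.74, -0.22, 0.0], [0.75, -0.16, 0.0], [0.76, -0.1, 0.0], [0.77, -0.03, 0.0], [0.79, -0.29, 0.08], [0.8, -0.24, 0.08]] 
W [[0.0, 0.0, -0.83], [0.0, 0.0, -0.83], [0.0, 0.0, -0.84], [0.0, 0.0, -0.83], [0.0, 0.0, -0.84], [0.0, 0.0, -0.83], [0.0, 0.0, -0.69], [0.0, 0.0, -0.69]] 
G [1, 1, 1, 1, 1, 1, 1, 1]
T [[0.82, -0.18, 0.08], [0.83, -0.13, 0.08], [0.83, -0.07, 0.08], [0.84, -0.01, 0.08], [0.84, 0.05, 0.07], [0.83, 0.1, 0.08], [0.77, 0.43, 0.18], [0.73, 0.49, 0.18]] 
W [[0.0, 0.0, -0.69], [0.0, 0.0, -0.69], [0.0, 0.0, -0.69], [0.0, 0.0, -0.68], [0.0, 0.0, -0.69], [0.0, 0.0, -0.68], [0.0, 0.0, -0.78], [0.0, 0.0, -0.78]] 
G [1, 1, 1, 1, 1, 1, 1, 1]
T [[0.69, 0.55, 0.18], [0.65, 0.6, 0.18], [0.6, 0.65, 0.18], [0.55, 0.69, 0.17], [0.5, 0.73, 0.18]] 
W [[0.0, 0.0, -0.78], [0.0, 0.0, -0.78], [0.0, 0.0, -0.78], [0.0, 0.0, -0.78], [0.0, 0.0, -0.77]] 
G [1, 1, 1, 1, 1]
29 rows; end [0.504  0.1755 0.3299] [-3.142  0.     1.845]
```

>>> play_rows --translation '[[-0.67, -0.27, 0], [-0.67, -0.27, 0], [-0.67, -0.27, 0], [-0.67, -0.27, 0], [0.23, -0.92, 0], [0.2, -0.92, 0], [0.18, -0.93, 0], [0.14, -0.94, 0]]' --twist '[[0, 0, 0], [0, 0, 0], [0, 0, 0], [0, 0, 0], [0, 0, 0.32], [0, 0, 0.33], [0, 0, 0.32], [0, 0, 0.33]]' --gripper '[1, 1, 1, 1, 1, 1, 1, 1]'

```text
time: 1.8
tool_pos: [0.0692, -0.3586, 0.4046]
ee_rot: [3.142, -0.0, 0.251]
wrist_force: [-0.2, -0.1, 1.0]
width: 0.094
finger_force: 0.0
```

>>> play_rows --translation '[[0.69, -0.34, 0], [0.71, -0.28, 0], [0.74, -0.22, 0], [0.75, -0.16, 0], [0.76, -0.1, 0], [0.77, -0.03, 0], [0.79, -0.29, 0.08], [0.8, -0.24, 0.08]]' --twist '[[0, 0, -0.83], [0, 0, -0.83], [0, 0, -0.84], [0, 0, -0.83], [0, 0, -0.84], [0, 0, -0.83], [0, 0, -0.69], [0, 0, -0.69]]' --gripper '[1, 1, 1, 1, 1, 1, 1, 1]'

```text
time: 2.6
tool_pos: [0.2395, -0.1785, 0.3984]
ee_rot: [3.141, 0.0, 0.893]
wrist_force: [0.5, -0.0, 0.3]
width: 0.0939
finger_force: 0.0
```

>>> play_rows --translation '[[0.82, -0.18, 0.08], [0.83, -0.13, 0.08], [0.83, -0.07, 0.08], [0.84, -0.01, 0.08], [0.84, 0.05, 0.07], [0.83, 0.1, 0.08], [0.77, 0.43, 0.18], [0.73, 0.49, 0.18]]' --twist '[[0, 0, -0.69], [0, 0, -0.69], [0, 0, -0.69], [0, 0, -0.68], [0, 0, -0.69], [0, 0, -0.68], [0, 0, -0.78], [0, 0, -0.78]]' --gripper '[1, 1, 1, 1, 1, 1, 1, 1]'

```text
time: 3.4
tool_pos: [0.3782, 0.0524, 0.3654]
ee_rot: [3.14, 0.0, 1.463]
wrist_force: [0.5, 0.6, -0.1]
width: 0.0941
finger_force: 0.0
```

>>> play_rows --translation '[[0.69, 0.55, 0.18], [0.65, 0.6, 0.18], [0.6, 0.65, 0.18], [0.55, 0.69, 0.17], [0.5, 0.73, 0.18], [0, 0, 0]]' --twist '[[0, 0, -0.78], [0, 0, -0.78], [0, 0, -0.78], [0, 0, -0.78], [0, 0, -0.77], [0, 0, 0]]' --gripper '[1, 1, 1, 1, 1, 1]'

```text
time: 4.0
tool_pos: [0.5035, 0.1788, 0.3271]
ee_rot: [-3.139, -0.001, 1.851]
wrist_force: [0.4, -0.4, -0.1]
width: 0.0941
finger_force: 0.0
```

```bash
python3 - <<'E'
from bench import robot
from h import *
o=robot.get_obs(); print(o["tool_pos"],o["ee_rot"],o["joint_positions"])
path(o,[((.504,.1755,.25),(np.pi,0,1.845),1)],.03)
E
```

```text
[0.50350764 0.1788288  0.32713778] [-3.13893512e+00 -8.98204000e-04  1.85119824e+00] [ 2.34920508e-01  8.15274340e-02  1.53114738e+00  7.77042024e-04
  1.53161348e+00 -4.55140821e-02]
T [[-0.03, -0.0, 0.64], [-0.03, -0.0, 0.64], [-0.03, -0.01, 0.65]] 
W [[-0.01, -0.0, 0.02], [-0.01, -0.0, 0.02], [-0.01, -0.01, 0.02]] 
G [1, 1, 1]
3 rows; end [0.504  0.1753 0.2499] [3.141 0.    1.845]
```

>>> play_rows --translation '[[0, 0, 0.67], [0, 0, 0.67], [0, 0, 0.66], [0, 0, 0], [0, 0, 0]]' --twist '[[0, 0, 0], [0, 0, 0], [0, 0, 0], [0, 0, 0], [0, 0, 0]]' --gripper '[1, 1, 1, 1, 1]'

```text
time: 4.5
tool_pos: [0.5017, 0.1762, 0.2499]
ee_rot: [-3.141, 0.0, 1.847]
wrist_force: [0.2, -0.3, 0.5]
width: 0.0941
finger_force: 0.0
```

```bash
python3 - <<'E'
from bench import robot
from h import *
cv2.imwrite("pics/s1.png",cv2.resize(robot.snapshot("side")[230:390,200:400,::-1],(800,640))[:600])
E
```

```text
(no output)
```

View pics/s1.png

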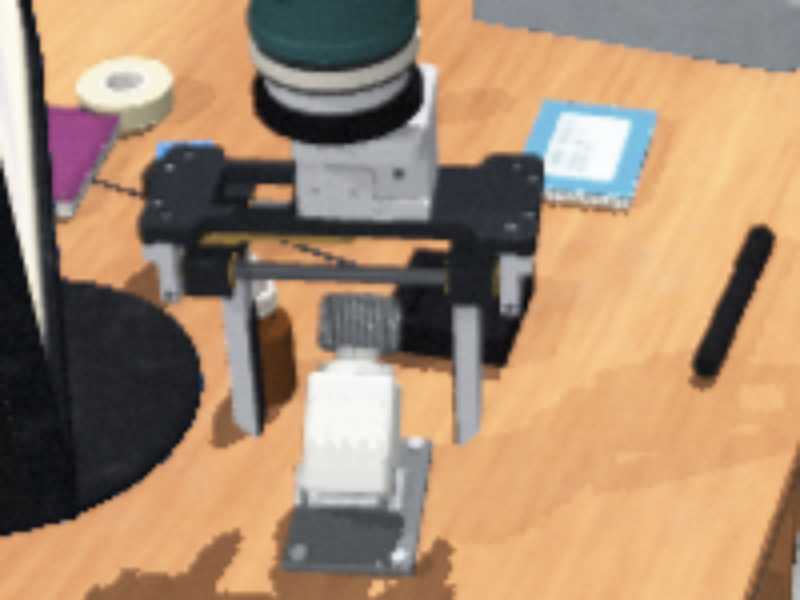

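The fingers, at columns 245 and 467 in the crop, straddle the bottle at about 350. Closing.

>>> play_rows --translation '[[0, 0, 0], [0, 0, 0], [0, 0, 0], [0, 0, 0], [0, 0, 0], [0, 0, 0]]' --twist '[[0, 0, 0], [0, 0, 0], [0, 0, 0], [0, 0, 0], [0, 0, 0], [0, 0, 0]]' --gripper '[-1, -1, -1, -1, -1, -1]'

```text
time: 5.15
tool_pos: [0.5019, 0.1766, 0.2494]
ee_rot: [-3.141, 0.0, 1.848]
wrist_force: [-0.7, -0.3, 0.8]
width: 0.0489
finger_force: 0.0
```

>>> play_rows --translation '[[0, 0, 0], [0, 0, 0], [0, 0, 0], [0, 0, 0]]' --twist '[[0, 0, 0], [0, 0, 0], [0, 0, 0], [0, 0, 0]]' --gripper '[-1, -1, -1, -1]'

```text
time: 5.55
tool_pos: [0.5024, 0.1766, 0.2497]
ee_rot: [3.139, 0.0, 1.848]
wrist_force: [4.0, 1.0, -1.3]
width: 0.0418
finger_force: 30.0
```

>>> play_rows --translation '[[0, 0, -0.25], [0, 0, -0.5], [0, 0, -0.75], [0, 0, -1], [0, 0, 0]]' --twist '[[0, 0, 0], [0, 0, 0], [0, 0, 0], [0, 0, 0], [0, 0, 0]]' --gripper '[-1, -1, -1, -1, -1]'

```text
time: 6.05
tool_pos: [0.5024, 0.1768, 0.355]
ee_rot: [3.133, 0.0, 1.848]
wrist_force: [0.7, 0.8, -0.8]
width: 0.0418
finger_force: 30.0
```

```bash
python3 - <<'E'
from bench import robot
from h import *
o=robot.get_obs(); print(o["tool_pos"],o["ee_rot"],o["joint_positions"],o["width"],o["finger_force"])
for n in("bottle","cap_top"):
  for c in("side","top"):print(n,c,[(np.round(d["centre"],3),round(d["score"],2)) for d in (robot.snapshot(c),robot.spot_point(n,c))[1][:2]])
R=Ro.from_euler('xyz',[np.pi,0,1.845]);print((R*Ro.from_rotvec([0,-np.pi/4,0])).as_matrix().round(3))
y=np.radians(186);R=Ro.from_euler('xyz',[np.pi,0,y])*Ro.from_rotvec([0,-np.pi/4,0])
rpy=R.as_euler('xyz');print(rpy)
# grip point target in holder: bottle x=-(tool fingers horiz)...; grip 8mm toward hand side
u=np.array([np.cos(np.radians(6)),np.sin(np.radians(6)),0])
g=np.array([.512,.0193,.006])-.008*u+[0,0,.044]; tcp=g-.18*R.as_matrix()[:,2]; print("tcp final",tcp)
path(o,[((.42,.12,.34),Ro.from_euler('xyz',[np.pi,0,2.5]).as_euler('xyz'),-1),(tcp+[0,0,.06],rpy,-1)],.03)
E
```

```text
[0.50243926 0.17684905 0.35495412] [3.13333189e+00 2.65158162e-04 1.84799756e+00] [ 2.31946138e-01  6.09598798e-02  1.49721121e+00  1.08832963e-04
  1.57515727e+00 -4.52552648e-02] 0.04177897957069582 29.964346289634705
bottle side [(array([0.508, 0.174, 0.003]), 0.73), (array([0.496, 0.203, 0.139]), 0.67)]
bottle top [(array([0.508, 0.171, 0.002]), 0.29)]
cap_top side []
cap_top top [(array([0.514, 0.139, 0.196]), 0.71), (array([0.512, 0.018, 0.003]), 0.3)]
[[-0.191  0.963  0.191]
 [ 0.681  0.271 -0.681]
 [-0.707  0.    -0.707]]
[-3.14159265  0.78539816 -3.0368729 ]
tcp final [0.37746185 0.00515947 0.17727922]
T [[-0.11, -0.34, 0.05], [-0.08, -0.35, 0.05], [-0.05, -0.35, 0.05], [-0.02, -0.36, 0.05], [0.01, -0.36, 0.05], [0.05, -0.35, 0.06], [0.08, -0.35, 0.05], [-0.08, -0.27, 0.23]] 
W [[0.01, 0.0, -0.93], [0.01, 0.0, -0.93], [0.01, 0.01, -0.93], [0.01, 0.01, -0.93], [0.01, 0.0, -0.93], [0.01, 0.01, -0.93], [0.02, 0.0, -0.94], [-0.27, -0.68, -0.64]] 
G [-1, -1, -1, -1, -1, -1, -1, -1]
T [[-0.04, -0.28, 0.23], [-0.01, -0.28, 0.23], [0.02, -0.29, 0.22], [0.05, -0.29, 0.21], [0.09, -0.3, 0.19], [0.12, -0.29, 0.18], [0.15, -0.29, 0.16], [0.18, -0.28, 0.14]] 
W [[-0.27, -0.68, -0.64], [-0.27, -0.68, -0.64], [-0.27, -0.68, -0.64], [-0.27, -0.68, -0.64], [-0.26, -0.68, -0.65], [-0.27, -0.68, -0.64], [-0.26, -0.68, -0.65], [-0.27, -0.68, -0.64]] 
G [-1, -1, -1, -1, -1, -1, -1, -1]
T [[0.2, -0.28, 0.12], [0.23, -0.26, 0.1]] 
W [[-0.26, -0.68, -0.65], [-0.27, -0.67, -0.64]] 
G [-1, -1]
18 rows; end [0.3774 0.0052 0.2374] [ 3.141  0.785 -3.037]
```

>>> play_rows --translation '[[-0.11, -0.34, 0.05], [-0.08, -0.35, 0.05], [-0.05, -0.35, 0.05], [-0.02, -0.36, 0.05], [0.01, -0.36, 0.05], [0.05, -0.35, 0.06], [0.08, -0.35, 0.05], [-0.08, -0.27, 0.23]]' --twist '[[0.01, 0, -0.93], [0.01, 0, -0.93], [0.01, 0.01, -0.93], [0.01, 0.01, -0.93], [0.01, 0, -0.93], [0.01, 0.01, -0.93], [0.02, 0, -0.94], [-0.27, -0.68, -0.64]]' --gripper '[-1, -1, -1, -1, -1, -1, -1, -1]'

```text
time: 7.25
tool_pos: [0.4151, 0.1088, 0.326]
ee_rot: [3.123, 0.064, 2.567]
wrist_force: [1.5, -0.2, -2.4]
width: 0.0418
finger_force: 30.0
```

>>> play_rows --translation '[[-0.04, -0.28, 0.23], [-0.01, -0.28, 0.23], [0.02, -0.29, 0.22], [0.05, -0.29, 0.21], [0.09, -0.3, 0.19], [0.12, -0.29, 0.18], [0.15, -0.29, 0.16], [0.18, -0.28, 0.14]]' --twist '[[-0.27, -0.68, -0.64], [-0.27, -0.68, -0.64], [-0.27, -0.68, -0.64], [-0.27, -0.68, -0.64], [-0.26, -0.68, -0.65], [-0.27, -0.68, -0.64], [-0.26, -0.68, -0.65], [-0.27, -0.68, -0.64]]' --gripper '[-1, -1, -1, -1, -1, -1, -1, -1]'

```text
time: 8.05
tool_pos: [0.3827, 0.0256, 0.2501]
ee_rot: [3.09, 0.638, 3.086]
wrist_force: [1.0, 0.7, -2.3]
width: 0.0419
finger_force: 30.0
```

>>> play_rows --translation '[[0.2, -0.28, 0.12], [0.23, -0.26, 0.1], [0, 0, 0], [0, 0, 0], [0, 0, 0]]' --twist '[[-0.26, -0.68, -0.65], [-0.27, -0.67, -0.64], [0, 0, 0], [0, 0, 0], [0, 0, 0]]' --gripper '[-1, -1, -1, -1, -1]'

```text
time: 8.55
tool_pos: [0.3766, 0.0061, 0.2347]
ee_rot: [3.138, 0.769, -3.045]
wrist_force: [0.1, -0.7, -2.0]
width: 0.0415
finger_force: 30.0
```

```bash
python3 - <<'E'
from bench import robot
from h import *
o=robot.get_obs(); print(o["tool_pos"],o["ee_rot"],o["joint_positions"],o["width"],o["finger_force"])
R=Ro.from_euler('xyz',o["ee_rot"]); print("grip",o["tool_pos"]+R.apply([0,0,.18]),R.as_matrix().round(3))
im={c:robot.snapshot(c) for c in("side","top")}
for n in("bottle","cap_top"):
  for c in im:print(n,c,[(np.round(d["centre"],3),round(d["score"],2)) for d in robot.spot_point(n,c)[:2]])
a=cv2.resize(im["side"][210:360,240:400,::-1],(640,600));cv2.imwrite("pics/s2.png",a)
E
```

```text
[0.37662544 0.00614095 0.23466276] [ 3.13779488  0.76931386 -3.04520492] [-0.22653548 -0.45575804  2.25725982  0.38809129  0.63461752 -2.12497126] 0.04145327097290126 29.965070486068726
grip [0.50119319 0.01887186 0.10535383] [[-0.715 -0.099  0.692]
 [-0.069  0.995  0.071]
 [-0.696  0.003 -0.718]]
bottle side [(array([0.51 , 0.018, 0.06 ]), 0.67), (array([0.591, 0.107, 0.001]), 0.41)]
bottle top [(array([0.512, 0.019, 0.155]), 0.68), (array([0.508, 0.018, 0.063]), 0.51)]
cap_top side [(array([0.508, 0.018, 0.155]), 0.78)]
cap_top top [(array([0.505, 0.171, 0.002]), 0.74), (array([0.513, 0.017, 0.156]), 0.68)]
```

View pics/s2.png

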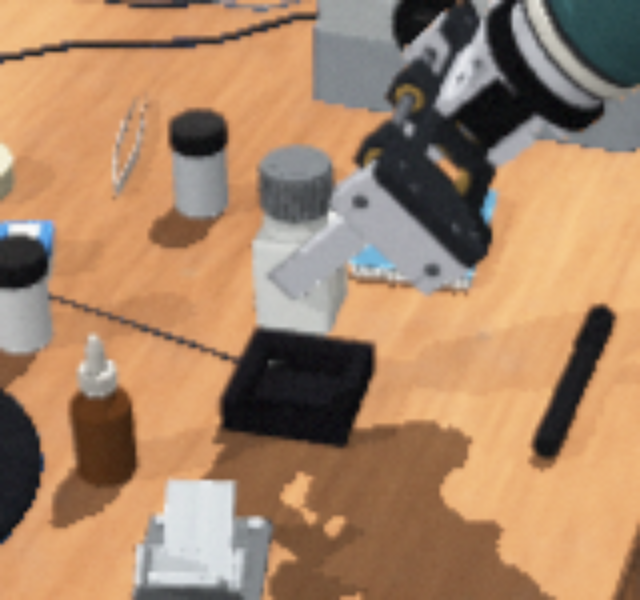

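The side picture shows the bottle upright in the hand, directly above the pocket. I'll correct 2–3 mm in x and 1° of tilt, then lower it.

```bash
python3 - <<'E'
from bench import robot
from h import *
o=robot.get_obs()
path(o,[((.3775,.0053,.203),(np.pi,.785,-3.037),-1,3),((.3775,.0053,.177),(np.pi,.785,-3.037),-1,5)])
E
```

```text
T [[0.18, -0.01, 0.19], [0.18, -0.01, 0.19], [0.17, -0.01, 0.2], [0.09, 0.0, 0.09], [0.09, 0.0, 0.09], [0.09, 0.0, 0.09], [0.1, 0.0, 0.09], [0.09, 0.0, 0.1]] 
W [[-0.01, -0.05, -0.02], [-0.0, -0.05, -0.01], [-0.01, -0.05, -0.02], [0.0, 0.0, 0.0], [0.0, 0.0, 0.0], [0.0, 0.0, 0.0], [0.0, 0.0, 0.0], [0.0, 0.0, 0.0]] 
G [-1, -1, -1, -1, -1, -1, -1, -1]
8 rows; end [0.3777 0.0051 0.177 ] [ 3.141  0.785 -3.037]
```

>>> play_rows --translation '[[0.18, -0.01, 0.19], [0.18, -0.01, 0.19], [0.17, -0.01, 0.2], [0, 0, 0], [0, 0, 0]]' --twist '[[-0.01, -0.05, -0.02], [0, -0.05, -0.01], [-0.01, -0.05, -0.02], [0, 0, 0], [0, 0, 0]]' --gripper '[-1, -1, -1, -1, -1]'

```text
time: 9.35
tool_pos: [0.3776, 0.0049, 0.2028]
ee_rot: [3.141, 0.785, -3.038]
wrist_force: [0.5, 0.3, -2.0]
width: 0.0416
finger_force: 30.0
```

```bash
python3 - <<'E'
from bench import robot
from h import *
o=robot.get_obs(); print(o["tool_pos"],o["ee_rot"])
R=Ro.from_euler('xyz',o["ee_rot"]); print("grip",o["tool_pos"]+R.apply([0,0,.18]),"want",.504,.0185)
for c in("side","top"):
  robot.snapshot(c)
  for n in("bottle","cap_top"):print(n,c,[(np.round(d["centre"],3),round(d["score"],2)) for d in robot.spot_point(n,c)[:3]])
E
```

```text
[0.37759299 0.00490174 0.20282935] [ 3.14093483  0.78464299 -3.03789804]
grip [0.50408062 0.01818409 0.07545408] want 0.504 0.0185
bottle side [(array([0.512, 0.02 , 0.032]), 0.67)]
cap_top side [(array([0.511, 0.02 , 0.126]), 0.67)]
bottle top [(array([0.51 , 0.017, 0.032]), 0.5)]
cap_top top [(array([0.513, 0.018, 0.125]), 0.73)]
```

>>> play_rows --translation '[[0.09, 0, 0.09], [0.09, 0, 0.09], [0.09, 0, 0.09], [0.09, 0, 0.09], [0, 0, 0]]' --twist '[[0, 0, 0], [0, 0, 0], [0, 0, 0], [0, 0, 0], [0, 0, 0]]' --gripper '[-1, -1, -1, -1, -1]'

```text
time: 10.15
tool_pos: [0.377, 0.005, 0.1809]
ee_rot: [3.14, 0.782, -3.039]
wrist_force: [-0.5, 0.6, -4.2]
width: 0.0419
finger_force: 30.0
```

>>> play_rows --translation '[[0.06, 0, 0.06], [0.05, 0, 0.05], [0, 0, 0]]' --twist '[[0, 0, 0], [0, 0, 0], [0, 0, 0]]' --gripper '[-1, -1, -1]'

```text
time: 10.45
tool_pos: [0.3786, 0.0047, 0.1777]
ee_rot: [-3.141, 0.789, -3.038]
wrist_force: [1.7, 1.7, 0.4]
width: 0.0418
finger_force: 30.0
```

>>> play_rows --translation '[[0.04, 0, 0.04], [0.04, 0, 0.04], [0, 0, 0]]' --twist '[[0, 0, 0], [0, 0, 0], [0, 0, 0]]' --gripper '[-1, -1, -1]'

```text
time: 10.75
tool_pos: [0.3797, 0.0046, 0.1763]
ee_rot: [-3.139, 0.796, -3.036]
wrist_force: [-17.2, 1.6, 20.3]
width: 0.0421
finger_force: 30.0
```

>>> play_rows --translation '[[-0.05, 0, -0.05], [0, 0, 0], [0, 0, 0], [0, 0, 0], [0, 0, 0], [0, 0, 0], [0, 0, 0]]' --twist '[[0, 0, 0], [0, 0, 0], [0, 0, 0], [0, 0, 0], [0, 0, 0], [0, 0, 0], [0, 0, 0]]' --gripper '[-1, 1, 1, 1, 1, 1, 1]'

```text
time: 11.45
tool_pos: [0.3774, 0.0048, 0.1742]
ee_rot: [3.141, 0.784, -3.038]
wrist_force: [-0.3, -0.3, -0.0]
width: 0.0863
finger_force: 0.0
```

```bash
python3 - <<'E'
from bench import robot
from h import *
o=robot.get_obs(); print(o["tool_pos"],o["ee_rot"],o["width"])
im={c:robot.snapshot(c) for c in("side","top")}
for c in im:
  for n in("bottle","cap_top"):print(n,c,[(np.round(d["centre"],4),round(d["score"],2)) for d in robot.spot_point(n,c)[:2]])
cv2.imwrite("pics/s3.png",cv2.resize(im["side"][210:360,240:400,::-1],(640,600)))
E
```

```text
[0.37742706 0.00484524 0.17420637] [ 3.14102166  0.78448713 -3.03782333] 0.08626802641003459
bottle side [(array([0.5136, 0.0188, 0.0075]), 0.6), (array([0.5125, 0.018 , 0.0095]), 0.29)]
cap_top side [(array([0.5139, 0.0155, 0.1012]), 0.59), (array([0.5153, 0.0186, 0.0025]), 0.44)]
bottle top [(array([0.5127, 0.0223, 0.0029]), 0.47), (array([0.5143, 0.0151, 0.0085]), 0.44)]
cap_top top [(array([0.5127, 0.018 , 0.0989]), 0.63)]
```

View pics/s3.png

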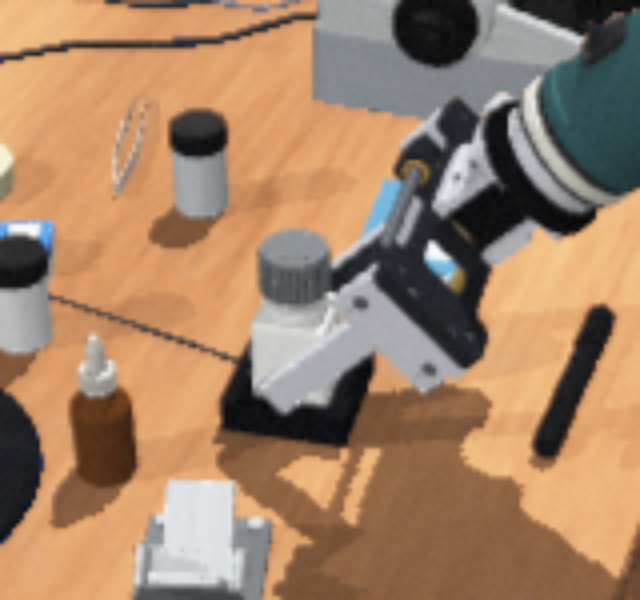

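```bash
python3 - <<'E'
from bench import robot
from h import *
o=robot.get_obs();pi=np.pi
path(o,[((.307,-.0025,.2445),(pi,.785,-3.037),1),((.43,.01,.37),(pi,.3,2.6),1),((.513,.018,.32),(pi,0,1.57),1)])
E
```

```text
T [[0.01, 0.0, -0.83], [0.0, 0.0, -0.83], [0.01, 0.0, -0.83], [-0.49, -0.0, -0.0], [-0.49, 0.03, -0.03], [-0.48, 0.06, -0.06], [-0.48, 0.08, -0.08], [-0.46, 0.11, -0.11]] 
W [[-0.0, -0.0, -0.0], [-0.0, -0.0, -0.0], [-0.0, -0.0, -0.0], [0.37, 0.52, 0.62], [0.37, 0.52, 0.62], [0.38, 0.52, 0.62], [0.37, 0.52, 0.62], [0.38, 0.52, 0.62]] 
G [1, 1, 1, 1, 1, 1, 1, 1]
T [[-0.45, 0.13, -0.14], [-0.43, 0.16, -0.17], [-0.41, 0.17, -0.2], [-0.39, 0.19, -0.23], [-0.11, 0.11, 0.15], [-0.11, 0.13, 0.15], [-0.1, 0.14, 0.14], [-0.09, 0.15, 0.14]] 
W [[0.37, 0.52, 0.62], [0.38, 0.52, 0.62], [0.37, 0.52, 0.62], [0.38, 0.52, 0.62], [0.14, 0.25, 0.93], [0.14, 0.25, 0.93], [0.14, 0.25, 0.93], [0.14, 0.25, 0.93]] 
G [1, 1, 1, 1, 1, 1, 1, 1]
T [[-0.08, 0.16, 0.14], [-0.06, 0.16, 0.13], [-0.05, 0.17, 0.13], [-0.04, 0.18, 0.13], [-0.02, 0.18, 0.12], [-0.01, 0.18, 0.12], [-0.0, 0.19, 0.12]] 
W [[0.14, 0.25, 0.93], [0.14, 0.25, 0.93], [0.14, 0.25, 0.93], [0.14, 0.25, 0.93], [0.14, 0.24, 0.93], [0.14, 0.25, 0.93], [0.13, 0.24, 0.92]] 
G [1, 1, 1, 1, 1, 1, 1]
23 rows; end [0.5129 0.018  0.3199] [3.141 0.    1.57 ]
```

>>> play_rows --translation '[[0.01, 0, -0.83], [0, 0, -0.83], [0.01, 0, -0.83], [-0.49, 0, 0], [-0.49, 0.03, -0.03], [-0.48, 0.06, -0.06], [-0.48, 0.08, -0.08], [-0.46, 0.11, -0.11]]' --twist '[[0, 0, 0], [0, 0, 0], [0, 0, 0], [0.37, 0.52, 0.62], [0.37, 0.52, 0.62], [0.38, 0.52, 0.62], [0.37, 0.52, 0.62], [0.38, 0.52, 0.62]]' --gripper '[1, 1, 1, 1, 1, 1, 1, 1]'

```text
time: 12.55
tool_pos: [0.3759, 0.0047, 0.3147]
ee_rot: [3.097, 0.513, 2.862]
wrist_force: [-0.4, -0.3, 0.3]
width: 0.0938
finger_force: 0.0
```

>>> play_rows --translation '[[-0.45, 0.13, -0.14], [-0.43, 0.16, -0.17], [-0.41, 0.17, -0.2], [-0.39, 0.19, -0.23], [-0.11, 0.11, 0.15], [-0.11, 0.13, 0.15], [-0.1, 0.14, 0.14], [-0.09, 0.15, 0.14]]' --twist '[[0.37, 0.52, 0.62], [0.38, 0.52, 0.62], [0.37, 0.52, 0.62], [0.38, 0.52, 0.62], [0.14, 0.25, 0.93], [0.14, 0.25, 0.93], [0.14, 0.25, 0.93], [0.14, 0.25, 0.93]]' --gripper '[1, 1, 1, 1, 1, 1, 1, 1]'

```text
time: 13.35
tool_pos: [0.4609, 0.013, 0.3518]
ee_rot: [3.105, 0.19, 2.215]
wrist_force: [-0.8, -0.1, -0.8]
width: 0.094
finger_force: 0.0
```

>>> play_rows --translation '[[-0.08, 0.16, 0.14], [-0.06, 0.16, 0.13], [-0.05, 0.17, 0.13], [-0.04, 0.18, 0.13], [-0.02, 0.18, 0.12], [-0.01, 0.18, 0.12], [0, 0.19, 0.12], [0, 0, 0]]' --twist '[[0.14, 0.25, 0.93], [0.14, 0.25, 0.93], [0.14, 0.25, 0.93], [0.14, 0.25, 0.93], [0.14, 0.24, 0.93], [0.14, 0.25, 0.93], [0.13, 0.24, 0.92], [0, 0, 0]]' --gripper '[1, 1, 1, 1, 1, 1, 1, 1]'

```text
time: 14.15
tool_pos: [0.5134, 0.0178, 0.3187]
ee_rot: [-3.14, -0.0, 1.57]
wrist_force: [-0.6, 0.1, 0.3]
width: 0.0934
finger_force: 0.0
```

>>> play_rows --translation '[[0, 0, 0], [0, 0, 0]]' --twist '[[0, 0, 0], [0, 0, 0]]' --gripper '[1, 1]'

```text
time: 14.35
tool_pos: [0.5127, 0.018, 0.3201]
ee_rot: [3.141, 0.001, 1.572]
wrist_force: [-0.3, 0.2, 0.3]
width: 0.0939
finger_force: 0.0
```

```bash
python3 - <<'E'
from bench import robot
from h import *
o=robot.get_obs(); print(o["tool_pos"],o["ee_rot"],o["joint_positions"].round(2))
robot.snapshot("side")
for n in("bottle","cap_top"):print(n,[(np.round(d["centre"],4),round(d["score"],2)) for d in robot.spot_point(n,"side")[:2]])
path(o,[((.5128,.018,.276),(np.pi,0,1.57),1)],.03)
E
```

```text
[0.5127106  0.01801792 0.32009185] [3.14089665e+00 5.74258937e-04 1.57178910e+00] [-0.08  0.04  1.59 -0.    1.51 -0.08]
bottle [(array([0.5145, 0.0172, 0.0058]), 0.71), (array([ 0.4928, -0.1595, -0.0008]), 0.63)]
cap_top [(array([ 6.858e-01,  1.920e-02, -6.000e-04]), 0.65), (array([0.5146, 0.0171, 0.1003]), 0.58)]
T [[0.0, 0.0, 0.55], [0.0, 0.0, 0.55]] 
W [[0.0, 0.0, 0.01], [0.01, 0.01, 0.01]] 
G [1, 1]
2 rows; end [0.5127 0.018  0.2761] [-3.141 -0.     1.57 ]
```

>>> play_rows --translation '[[0, 0.02, 0.55], [0, 0, 0.55], [0, 0, 0], [0, 0, 0], [0, 0, 0], [0, 0, 0], [0, 0, 0], [0, 0, 0]]' --twist '[[0, 0, 0], [0, 0, 0], [0, 0, 0], [0, 0, 0], [0, 0, 0], [0, 0, 0], [0, 0, 0], [0, 0, 0]]' --gripper '[1, 1, -1, -1, -1, -1, -1, -1]'

```text
time: 15.3
tool_pos: [0.5139, 0.018, 0.2765]
ee_rot: [3.14, 0.0, 1.57]
wrist_force: [0.5, 0.1, 0.0]
width: 0.0492
finger_force: 0.0
```

>>> play_rows --translation '[[0, 0, 0], [0, 0, 0], [0, 0, 0], [0, 0, 0]]' --twist '[[0, 0, 0], [0, 0, 0], [0, 0, 0], [0, 0, 0]]' --gripper '[-1, -1, -1, -1]'

```text
time: 15.7
tool_pos: [0.5137, 0.018, 0.276]
ee_rot: [3.142, 0.0, 1.57]
wrist_force: [-1.5, -0.8, 2.1]
width: 0.0373
finger_force: 30.0
```

>>> play_rows --translation '[[0, 0, 0.06], [0, 0, 0.06], [0, 0, 0.06], [0, 0, 0]]' --twist '[[0, 0, 0], [0, 0, 0], [0, 0, 0], [0, 0, 0]]' --gripper '[-1, -1, -1, -1]'

```text
time: 16.1
tool_pos: [0.5139, 0.018, 0.2708]
ee_rot: [3.14, 0.0, 1.57]
wrist_force: [-3.8, -0.3, 11.3]
width: 0.0373
finger_force: 30.0
```

>>> play_rows --translation '[[0, 0, 0.04], [0, 0, 0.03], [0, 0, 0]]' --twist '[[0, 0, 0], [0, 0, 0], [0, 0, 0]]' --gripper '[-1, -1, -1]'

```text
time: 16.4
tool_pos: [0.5141, 0.018, 0.2693]
ee_rot: [3.138, 0.0, 1.571]
wrist_force: [-5.0, 0.8, 13.8]
width: 0.037
finger_force: 30.0
```

>>> play_rows --translation '[[0, 0, 0], [0, 0, 0], [0, 0, 0], [0, 0, 0], [0, 0, 0], [0, 0, 0], [0, 0, 0], [0, 0, 0]]' --twist '[[0, 0, -0.5], [0, 0, -1], [0, 0, -1], [0, 0, -1], [0, 0, -1], [0, 0, -1], [0, 0, -1], [0, 0, -1]]' --gripper '[-1, -1, -1, -1, -1, -1, -1, -1]'

```text
time: 17.2
tool_pos: [0.5143, 0.0183, 0.2691]
ee_rot: [3.138, 0.002, 2.324]
wrist_force: [-4.4, 1.2, 12.3]
width: 0.0372
finger_force: 30.0
```

>>> play_rows --translation '[[0, 0, 0], [0, 0, 0], [0, 0, 0], [0, 0, 0], [0, 0, 0], [0, 0, 0], [0, 0, 0], [0, 0, 0]]' --twist '[[0, 0, -1], [0, 0, -1], [0, 0, -1], [0, 0, -1], [0, 0, -1], [0, 0, -1], [0, 0, -0.8], [0, 0, 0]]' --gripper '[-1, -1, -1, -1, -1, -1, -1, -1]'

```text
time: 18.0
tool_pos: [0.5143, 0.0184, 0.2691]
ee_rot: [3.14, 0.004, 3.002]
wrist_force: [-4.5, 1.6, 11.6]
width: 0.0373
finger_force: 30.0
```

```bash
python3 - <<'E'
from bench import robot
from h import *
o=robot.get_obs(); print(o["tool_pos"],o["ee_rot"],o["joint_positions"].round(2),o["wrist_force"],o["wrist_torque"])
E
```

```text
[0.51429604 0.01835209 0.26910293] [3.14023657 0.00413589 3.00189769] [-0.07  0.08  1.66  0.    1.41 -1.51] [-4.46335211  1.55264322 11.58399822] [0.35250553 0.56060233 0.01697247]
```

>>> play_rows --translation '[[0, 0, -0.1], [0, 0, -0.15], [0, 0, -0.2], [0, 0, -0.2], [0, 0, 0]]' --twist '[[0, 0, 0], [0, 0, 0], [0, 0, 0], [0, 0, 0], [0, 0, 0]]' --gripper '[-1, -1, -1, -1, -1]'

```text
time: 18.5
tool_pos: [0.5141, 0.0179, 0.2928]
ee_rot: [-3.141, 0.002, 3.0]
wrist_force: [0.1, 0.6, -0.7]
width: 0.037
finger_force: 30.0
```

>>> play_rows --translation '[[0, 0, -0.4], [0, 0, -0.6], [0, 0, -0.6], [0, 0, 0]]' --twist '[[0, 0, 0], [0, 0, 0], [0, 0, 0], [0, 0, 0]]' --gripper '[-1, -1, -1, -1]'

```text
time: 18.9
tool_pos: [0.5145, 0.0179, 0.3591]
ee_rot: [3.141, 0.007, 3.0]
wrist_force: [0.1, 0.3, -0.6]
width: 0.0375
finger_force: 30.0
```

```bash
python3 - <<'E'
from bench import robot
from h import *
o=robot.get_obs(); print(o["tool_pos"],o["width"])
im=robot.snapshot("side")
for n in("bottle","cap_top","cap"):print(n,[(np.round(d["centre"],4),round(d["score"],2)) for d in robot.spot_point(n,"side")[:3]])
cv2.imwrite("pics/s4.png",cv2.resize(im[210:360,240:400,::-1],(640,600)))
# cap: rim 21mm below grasp point initially (.276-.18=.096 vs rim .075); rim on cover .009 -> TCP .009+.021+.18=.210
pi=np.pi
path(o,[((.4955,-.159,.33),(pi,0,2.6),-1),((.4955,-.159,.225),(pi,0,2.6),-1)])
E
```

```text
[0.514462   0.01785132 0.35905447] 0.03749711817981171
bottle [(array([0.5132, 0.018 , 0.009 ]), 0.96)]
cap_top [(array([0.5155, 0.0163, 0.1808]), 0.69)]
cap [(array([0.5163, 0.0193, 0.1571]), 0.52)]
T [[-0.03, -0.89, 0.15], [-0.1, -0.88, 0.14], [-0.17, -0.87, 0.15], [-0.24, -0.86, 0.14], [-0.31, -0.83, 0.15], [-0.0, -0.0, 0.87], [-0.0, -0.0, 0.88], [-0.0, -0.0, 0.87]] 
W [[0.0, 0.01, 0.8], [0.0, 0.01, 0.8], [0.01, 0.02, 0.8], [0.0, 0.01, 0.8], [0.01, 0.02, 0.8], [-0.0, -0.0, 0.0], [-0.0, -0.0, 0.0], [-0.0, -0.0, 0.0]] 
G [-1, -1, -1, -1, -1, -1, -1, -1]
8 rows; end [ 0.4955 -0.1588  0.2251] [-3.141 -0.     2.6  ]
```

View pics/s4.png

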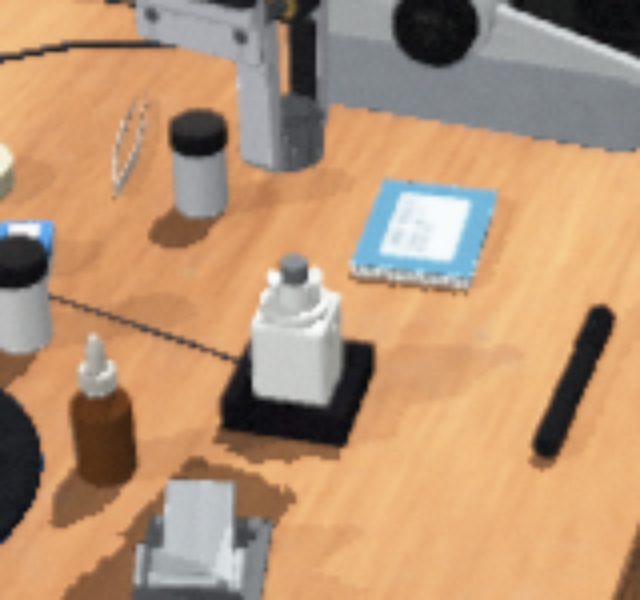

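The cap is in the hand and the bottle stands in the holder. The microscope is on the far side of the booklet, so I'll turn the hand's long side along x.

```bash
python3 - <<'E'
from bench import robot
from h import *
o=robot.get_obs();pi=np.pi
path(o,[((.4955,-.149,.33),(pi,0,1.57),-1),((.4955,-.149,.225),(pi,0,1.57),-1)])
E
```

```text
T [[-0.01, -0.28, 0.04], [-0.04, -0.28, 0.04], [-0.06, -0.27, 0.04], [-0.09, -0.27, 0.04], [-0.11, -0.26, 0.04], [-0.14, -0.24, 0.04], [-0.16, -0.23, 0.04], [-0.18, -0.21, 0.04]] 
W [[-0.0, -0.0, 0.95], [-0.0, -0.0, 0.95], [-0.0, -0.0, 0.95], [-0.0, -0.0, 0.95], [-0.0, -0.0, 0.95], [-0.0, -0.0, 0.96], [-0.0, -0.0, 0.95], [-0.0, -0.0, 0.96]] 
G [-1, -1, -1, -1, -1, -1, -1, -1]
T [[-0.2, -0.2, 0.04], [-0.22, -0.18, 0.04], [-0.23, -0.15, 0.04], [-0.25, -0.13, 0.04], [-0.26, -0.11, 0.04], [-0.26, -0.08, 0.04], [-0.27, -0.06, 0.03], [-0.0, 0.0, 0.88]] 
W [[-0.0, -0.0, 0.95], [-0.01, -0.0, 0.96], [-0.0, -0.0, 0.95], [-0.01, -0.0, 0.96], [-0.0, -0.0, 0.95], [-0.01, -0.0, 0.96], [-0.0, -0.01, 0.95], [-0.0, 0.0, 0.0]] 
G [-1, -1, -1, -1, -1, -1, -1, -1]
T [[-0.0, 0.0, 0.87], [-0.0, 0.0, 0.88]] 
W [[-0.0, 0.0, 0.0], [-0.0, 0.0, 0.0]] 
G [-1, -1]
18 rows; end [ 0.4953 -0.1489  0.2249] [-3.141  0.     1.57 ]
```

>>> play_rows --translation '[[-0.01, -0.28, 0.04], [-0.04, -0.28, 0.04], [-0.06, -0.27, 0.04], [-0.09, -0.27, 0.04], [-0.11, -0.26, 0.04], [-0.14, -0.24, 0.04], [-0.16, -0.23, 0.04], [-0.18, -0.21, 0.04]]' --twist '[[0, 0, 0.95], [0, 0, 0.95], [0, 0, 0.95], [0, 0, 0.95], [0, 0, 0.95], [0, 0, 0.96], [0, 0, 0.95], [0, 0, 0.96]]' --gripper '[-1, -1, -1, -1, -1, -1, -1, -1]'

```text
time: 19.9
tool_pos: [0.504, -0.0716, 0.3408]
ee_rot: [-3.139, -0.003, 2.234]
wrist_force: [-0.0, 0.2, -0.6]
width: 0.0375
finger_force: 30.0
```

>>> play_rows --translation '[[-0.2, -0.2, 0.04], [-0.22, -0.18, 0.04], [-0.23, -0.15, 0.04], [-0.25, -0.13, 0.04], [-0.26, -0.11, 0.04], [-0.26, -0.08, 0.04], [-0.27, -0.06, 0.03], [0, 0, 0]]' --twist '[[0, 0, 0.95], [-0.01, 0, 0.96], [0, 0, 0.95], [-0.01, 0, 0.96], [0, 0, 0.95], [-0.01, 0, 0.96], [0, -0.01, 0.95], [0, 0, 0]]' --gripper '[-1, -1, -1, -1, -1, -1, -1, -1]'

```text
time: 20.7
tool_pos: [0.4953, -0.1497, 0.33]
ee_rot: [-3.141, -0.001, 1.569]
wrist_force: [0.1, 0.3, -0.6]
width: 0.0372
finger_force: 30.0
```

>>> play_rows --translation '[[0, 0, 0.88], [0, 0, 0.87], [0, 0, 0.88], [0, 0, 0], [0, 0, 0], [0, 0, 0]]' --twist '[[0, 0, 0], [0, 0, 0], [0, 0, 0], [0, 0, 0], [0, 0, 0], [0, 0, 0]]' --gripper '[-1, -1, -1, -1, -1, -1]'

```text
time: 21.3
tool_pos: [0.4969, -0.149, 0.229]
ee_rot: [3.135, 0.001, 1.571]
wrist_force: [-0.7, 0.5, 0.2]
width: 0.0371
finger_force: 30.0
```

```bash
python3 - <<'E'
from bench import robot
from h import *
o=robot.get_obs(); print(o["tool_pos"],o["ee_rot"],o["wrist_force"])
for c in("side","top"):
  im=robot.snapshot(c)
  for n in("booklet","cap"):print(c,n,[(np.round(d["centre"],4),round(d["score"],2)) for d in robot.spot_point(n,c)[:3]])
E
```

```text
[ 0.49694413 -0.14897196  0.2290332 ] [3.13534323e+00 1.46271189e-03 1.57134753e+00] [-0.68296897  0.47789992  0.20700772]
side booklet [(array([ 0.4912, -0.1587, -0.0014]), 0.58), (array([ 4.039e-01, -5.455e-01,  4.000e-04]), 0.54), (array([ 0.4972, -0.1496,  0.0274]), 0.26)]
side cap [(array([ 0.4966, -0.1501,  0.0535]), 0.72), (array([ 0.4961, -0.1481,  0.0295]), 0.59), (array([0.5092, 0.1726, 0.0016]), 0.57)]
top booklet [(array([ 0.4039, -0.5435,  0.0023]), 0.38)]
top cap []
```

>>> play_rows --translation '[[0, 0, 0.12], [0, 0, 0.1], [0, 0, 0], [0, 0, 0]]' --twist '[[0, 0, 0], [0, 0, 0], [0, 0, 0], [0, 0, 0]]' --gripper '[-1, -1, -1, -1]'

```text
time: 22.0
tool_pos: [0.496, -0.1488, 0.2178]
ee_rot: [3.139, -0.0, 1.57]
wrist_force: [-0.2, -0.3, -1.1]
width: 0.0371
finger_force: 30.0
```

>>> play_rows --translation '[[0, 0, 0.06], [0, 0, 0.04], [0, 0, 0]]' --twist '[[0, 0, 0], [0, 0, 0], [0, 0, 0]]' --gripper '[-1, -1, -1]'

```text
time: 22.3
tool_pos: [0.4961, -0.1488, 0.2139]
ee_rot: [3.139, -0.0, 1.57]
wrist_force: [0.7, 0.0, -1.3]
width: 0.0376
finger_force: 30.0
```

>>> play_rows --translation '[[0, 0, 0.04], [0, 0, 0.03], [0, 0, 0]]' --twist '[[0, 0, 0], [0, 0, 0], [0, 0, 0]]' --gripper '[-1, -1, -1]'

```text
time: 22.6
tool_pos: [0.4961, -0.1489, 0.2112]
ee_rot: [3.139, 0.0, 1.57]
wrist_force: [-0.3, 0.5, -1.2]
width: 0.037
finger_force: 30.0
```

>>> play_rows --translation '[[0, 0, 0.03], [0, 0, 0.03], [0, 0, 0]]' --twist '[[0, 0, 0], [0, 0, 0], [0, 0, 0]]' --gripper '[-1, -1, -1]'

```text
time: 22.9
tool_pos: [0.4963, -0.1489, 0.2105]
ee_rot: [3.138, 0.0, 1.571]
wrist_force: [-2.8, 1.5, 6.7]
width: 0.0371
finger_force: 30.0
```

Contact with the cover. Releasing and rising.

>>> play_rows --translation '[[0, 0, -0.02], [0, 0, 0], [0, 0, 0], [0, 0, 0], [0, 0, 0], [0, 0, 0], [0, 0, 0]]' --twist '[[0, 0, 0], [0, 0, 0], [0, 0, 0], [0, 0, 0], [0, 0, 0], [0, 0, 0], [0, 0, 0]]' --gripper '[-1, 1, 1, 1, 1, 1, 1]'

```text
time: 23.6
tool_pos: [0.4962, -0.1489, 0.2097]
ee_rot: [3.139, 0.0, 1.57]
wrist_force: [-0.7, 0.3, 1.2]
width: 0.0816
finger_force: 0.0
```

>>> play_rows --translation '[[0, 0, -0.4], [0, 0, -0.8], [0, 0, -0.8], [0, 0, -0.8], [0, 0, 0], [0, 0, 0], [0, 0, 0]]' --twist '[[0, 0, 0], [0, 0, 0], [0, 0, 0], [0, 0, 0], [0, 0, 0], [0, 0, 0], [0, 0, 0]]' --gripper '[1, 1, 1, 1, 1, 1, 1]'

```text
time: 24.3
tool_pos: [0.4954, -0.1487, 0.32]
ee_rot: [3.141, -0.001, 1.57]
wrist_force: [-0.4, 0.2, -0.3]
width: 0.094
finger_force: 0.0
```

```bash
python3 - <<'E'
from bench import robot
from h import *
im=robot.snapshot("side")
for n in("bottle","cap","cap_top"):print(n,[(np.round(d["centre"],4),round(d["score"],2)) for d in robot.spot_point(n,"side")[:3]])
cv2.imwrite("pics/s5.png",cv2.resize(im[210:360,240:400,::-1],(640,600)))
E
```

```text
bottle [(array([0.5113, 0.0179, 0.0073]), 0.92)]
cap [(array([ 6.848e-01,  1.870e-02, -2.000e-04]), 0.75), (array([ 0.4976, -0.1493,  0.0099]), 0.64)]
cap_top [(array([ 0.4956, -0.1494,  0.0363]), 0.65)]
```

View pics/s5.png

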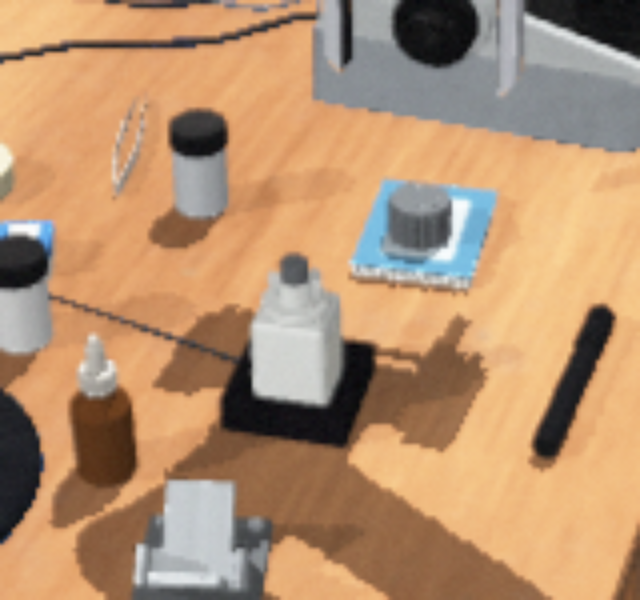

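The cap stands rim down on the booklet at about (418,222) in the crop, the bottle is in the holder, and the hand is clear.

```bash
python3 -c "
from bench import robot
print(robot.close_job())"
```

```text
the job is handed in; nothing more can be done
None
```

The bottle stands open and upright in the holder, its cap stands rim down on the booklet, the other things look undisturbed, and I handed the job in at about 24 s; no verdict came back.

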